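Load a lamp in the test rig and set its dimmer

ROBOT

A 7-joint arm with a two-finger parallel gripper is mounted at the origin on the work surface. World frame = base frame: x ahead of the robot, y to its left, z up, the work surface at z = 0. Lengths are in m, angles in rad, forces in N, time in s.
With the tool pointing down it reaches from about 0.425 to 0.925 m from the base axis. Payload 6.8 kg.
Tool frame: the origin (TCP) lies between the finger pads; the fingertips stand r.tcp_to_tips ahead of it and the grasp point (between the pads) is the TCP (r.tcp_to_tips is the distance from the TCP to the fingertips, in m); z points along the fingers, y is the line along which they close (so a half turn about z gives the same grasp; the last joint's range is limited). The gripper opens to 85 mm and grips with 20 to 120 N. Pads are 22 mm wide; open, the fingers measure 114 mm over their backs; the gripper's body (76 mm by 85 mm) begins 54 mm behind the grasp point. The pads swing forward as they close: fully open they stand 13 mm farther back than shut.
Start: joints at [1.082, 0.477, 0.022, 1.555, -0.011, 1.109, -0.083], TCP at [0.251, -0.627, 0.25] pointing down, gripper open.
Joint ranges: [-2.96, 2.96], [-0.34, 2.1], [-1.41, 1.46], [0.24, 2.44], [-1.37, 4.51], [0.17, 1.92], [-2.96, 2.96]. Speed limits (rad/s): [2.39, 2.39, 3.14, 3.14, 3.14, 3.14, 3.14].

INTERFACE

Orientations are given as a rotation vector (axis times angle).
In Python, from bench import r gives the robot as it stands.
- The arm moves only by the tool servo_tool, never from a script. Its argument "commands" is a list of rows, each a list of 2 entries, a list of its own where there are three numbers: the shift along the tool's x, y, z normalised to -1 to 1, where 1 is 250 mm, then the turn, a rotation vector about the tool's x, y, z normalised to -1 to 1, where 1 is 90 degrees. In form: [[[dx, dy, dz], [ax, ay, az]], ...]. A call has 1 to 20 rows; each row is the pose to reach, as a shift and turn from the pose commanded when the call began, along the tool's axes at that moment; what a row does not reach only later rows make up. A row lasts 1/10 s, in which the tool goes at most 50 mm and 8.59 degrees, less where a joint would pass 70% of its speed; a pose out of reach is approached as far as the arm can. A call with a number of a shift or a turn outside -1 to 1 is refused whole. A call with a gripper value outside its range is refused whole. "claw" is the closure, from 0 (fully open) to 1 (shut), set as the call begins (left out, the last holds). The fingers move at their own pace and stop on an object; "squeeze" is the grip in N (left out, the last holds). Time passes only in rows, so rows that repeat a pose let the fingers close. It gives the time, the measured TCP pose, the force, the opening and the grip force at its end, in the units of the state.
- r.get_obs(): the state, without advancing time (a new reading comes with each control period).
- r.grab_frame(name): name is "scene" or "top" or "wrist"; returns (picture, depth): 384x512x3 uint8, red, green, blue; 384x512 float32, m along the optical axis (not along the pixel's ray), 0 where there is no reading.
- r.camera_model(name): a dict with "fx", "fy", "cx", "cy" (pixels), "k1" (the pictures are not rectified: a ray, as slopes to the right and down, at radius r is drawn at 1 + k1 r^2 times it, then the intrinsics apply), "extrinsics" (4x4, takes a point from camera to world coordinates); the wrist camera has in their place "hand_eye" (4x4, takes a point from camera to tool coordinates, whose origin is the TCP and whose axes are the flange's). Camera axes: x right, y down, z forward; pixel columns grow to the right and rows downward; lengths in m; the calibration is good to about 2 mm. A picture is of the moment at which its call begins: read the wrist's pose just before it. camera_model takes no time and is no camera call.
- r.hand_in(): hands the job in; it is judged then, once.
Trained networks look in the newest picture that a camera, given by its name, has taken for a name from the list of things; names that differ only in an ending like _2 or _b are one class to them, and where a whole thing is asked for, a point or a joint stands for the part that bears it (a point fixed in the world has none). Each returns a list of dicts, best first, with "confidence" (0 to 1); they miss things now and then, are a little off and sometimes report something else, mostly with a low value. They report only what shows in the picture. A call takes as long as a camera call. They do not tell look-alikes from the thing itself.
- r.boxes_of(camera, target): "uv" ([column, row] in pixels, amid what is visible of it).
- r.mark_of(camera, target): "uv" ([column, row] in pixels: a listed point, or the origin of a listed thing).
The state is a dict: "clock": time; "joints": joint angles; "qvel": joint speeds; "tau": joint torques, N m; "tcp_pos": TCP position; "orientation": TCP orientation; "contact_force": force on the tool from outside, world axes, zero at the start; "moment": the same for the moment, N m; "grip_width": finger opening in m; "gripper_force": force on a finger pad.
Only numpy, scipy, OpenCV 4.12 (cv2) and the standard library are available. Lean on these libraries where they do the work, as an engineer would, in place of code of your own. Each camera call takes 0.05 s, during which the arm holds its last target. There are 200 camera calls.

TASK

Lay the black lamp in the white cradle of the test rig with its wide head towards the blue stop, and let go of it. Then slide the red-handled carriage up until its brass spring pad holds the lamp home against the stop with the pad pressed about half way in, and only then slide the orange fader until its white line meets its own yellow pointer. Do not move the grey fader, the pointers or the other things on the table.

Things in the scene. Friction and masses are not known exactly. Their poses are not given: they have to be found in the camera images.
- lamp: Black hand lamp, loose, 130 g, 170 mm long. Origin on its axis, mid barrel (diameter 36, 110 long); its y runs along it to the head. At +y a square head 44 x 44, 40 long, with lens and a white stripe across its top; at -y a square tail cap 44 x 44, 20 long. Starts flat on the 2 mm blue mat, axis 24 mm above the table, head roughly to the robot's left (+y).
- lamp_head (a point): Centre of the lamp's front (lens) face, on its axis, 95 mm in +y from the lamp's origin.
- lamp_tail (a point): Centre of the lamp's tail face, on its axis, 75 mm in -y from the lamp's origin.
- rig: Fixed aluminium test rig: base plate 90 mm wide (its x), 350 long (its y, -210 to +140), 15 high. Origin at table height under the middle of the cradle; y points from the carriage to the stop, z up.
- cradle (a point): Where the lamp's axis rests over the cradle's middle: rig x = 0, y = 0, z = 55. Cradle: two white 90-degree V supports at y = -26 and +26, each 10 thick, about 68 wide, tips at z = 58; 42 mm free between them for fingers, down to the base plate. With the lamp's origin here its barrel spans both supports, 24 mm to spare each way, its head 18 mm short of the stop.
- stop (a point): Middle of the blue face of the stop, rig y = +113, z = 55; the stop's top is at z = 90. With the lamp fully home its front face touches here and its origin is at rig y = +18.
- carriage (a joint): Travel of the grey carriage along the rig's +y to the stop, 0 (back) to 0.100 m; starts at 0 to 0.030. Stiff slide, about 9 N of friction; stays where it is left. Pad tip at rig y = -0.130 + carriage - pad (m). With the lamp home (tail at rig y = -0.057) the pad touches at 0.073, is half way in at 0.081, fully in at 0.089.
- carriage_grip (a point): Middle of the top of the carriage's red handle, 120 mm above the table. The handle is 56 mm across the rig (x), 16 thick along it (y), red from z 78 to 120, over the carriage block (top at z = 68). It is 57 mm behind the pad's free tip. The cradled lamp's tail cap reaches up to z = 77.
- pad (a joint): How far the brass spring pad (diameter 26, on the lamp's axis) is pressed into the carriage, m: 0 free, 0.016 fully in; spring 500 N/m, about 4 N half way in. Sliding the lamp along the cradle takes 1 to 3 N.
- dimmer_orange: Fixed dark dimmer box with the orange fader, 230 x 96 x 30 mm high. Origin at table height under its centre; its x points along the track away from the robot. A grey-gripped twin stands beside it; which is left or right varies.
- fader_orange (a joint): Orange fader's travel, m, from 0 (near the robot) to 0.140 (far); at 0 its middle is at x = -0.070 of the box. About 2.5 N of friction; it stays where it is left.
- orange_grip (a point): Middle of the top of the orange fader grip, on its white line, 80 mm above the table. The grip is 18 mm thick along the track, 56 mm wide across it, its orange part 34 mm tall (z 46 to 80), 16 mm clear above the box.
- orange_mark (a point): Top of the yellow pointer on the orange fader's box, 38 mm to the left (+y of the box) of the track's middle, 36 mm above the table; 5 mm wide along the track, passes under the grip. The fader is set when its white line has the same x along the track as this point.
- dimmer_grey: The twin dimmer box with the grey fader, same sizes; not used.
- grey_grip (a point): Middle of the top of the grey fader grip; leave it where it is.
- grey_mark (a point): Top of the yellow pointer on the grey fader's box; leave it.
- screwdriver: Bystander: screwdriver with orange handle, 190 mm, lying on the table; origin near the middle of its length.
- magnifier: Bystander: hand magnifier, 82 mm across the frame, 175 mm long; origin under the lens's centre.
- clamp_ring: Bystander: black ring, outer diameter 60, 18 high; origin at the centre of its underside.
- bottle: Bystander: bottle with red cap, diameter 60, 150 high; origin at the centre of its underside.
Not all that is in view belongs to the job. Leave any turquoise look-alike of the dimmer_orange alone. Of the things that look like the lamp, the larger one is meant.

How it is judged:
By the outcome, as a careful person would: the job done as asked, in the order asked, and still so for the second after the job is handed in, with the robot touching nothing.
It also fails if it takes over 61 s, if anything falls off the work surface, if the arm or the gripper's body presses on something with over 40 N, if the wrist force passes 120 N, or if a joint passes its speed limit or range.

## Working session

There is one attempt and no reset: what is moved stays moved. The work goes in short steps, Python scripts to look and compute and a tool call to move; the robot and the scene stay as the last step left them, time stands still between calls to the robot, and variables do not carry over. Pictures are saved under pics/ and viewed, at most 10 in all, crops included, and the job is handed in when it is done.

Besides the shell and the picture viewer there is one more tool, called by a JSON object that holds its "method" and its "body". servo_tool: Moves the arm, as the interface text tells. Scaled input: -1 to 1 covers 250 mm each way for a shift and 90 degrees each way for a turn. Its arguments: {"type":"object","properties":{"commands":{"type":"array"},"claw":{"type":"number"},"squeeze":{"type":"number"}},"required":["commands"]}

```bash
mkdir -p pics; ls; cat > h.py <<'E'
import numpy as np, cv2
from scipy.spatial.transform import Rotation as R
from bench import r
def cam(n):
    m=r.camera_model(n)
    if 'extrinsics' in m: T=np.array(m['extrinsics'])
    else:
        o=r.get_obs(); B=np.eye(4); B[:3,:3]=R.from_rotvec(o['orientation']).as_matrix(); B[:3,3]=o['tcp_pos']; T=B@np.array(m['hand_eye'])
    return m,T
def ray(m,T,uv):
    K=np.array([[m['fx'],0,m['cx']],[0,m['fy'],m['cy']],[0,0,1.]])
    p=cv2.undistortPoints(np.array([[uv]],float),K,np.array([m['k1'],0,0,0,0.]))[0,0]
    return T[:3,3],T[:3,:3]@np.array([p[0],p[1],1.])
def at_z(m,T,uv,z):
    o,d=ray(m,T,uv); return o+d*(z-o[2])/d[2]
def at_d(m,T,uv,dep):
    o,d=ray(m,T,uv); return o+d*dep[int(round(uv[1])),int(round(uv[0]))]
def proj(m,T,P):
    K=np.array([[m['fx'],0,m['cx']],[0,m['fy'],m['cy']],[0,0,1.]])
    Ti=np.linalg.inv(T); q=Ti[:3,:3]@np.array(P)+Ti[:3,3]
    s=q[:2]/q[2]; s=s*(1+m['k1']*(s@s)); return s*[m['fx'],m['fy']]+[m['cx'],m['cy']]
E
cat > look.py <<'E'
from h import *
names="lamp lamp_head lamp_tail cradle stop carriage_grip orange_grip orange_mark grey_grip grey_mark dimmer_orange dimmer_grey rig screwdriver magnifier clamp_ring bottle".split()
for c in ['top','scene']:
    m,T=cam(c); im,d=r.grab_frame(c); cv2.imwrite(f'pics/{c}0.png',im[:,:,::-1]); np.save(f'{c}_d.npy',d)
    print(c,m['fx'],m['k1'],T[:3,3].round(3))
    for n in names:
        for q in r.mark_of(c,n)[:3]:
            uv=q['uv']; 
            try: p=at_d(m,T,uv,d).round(3)
            except Exception: p=None
            print(n,np.round(uv,1),round(q['confidence'],2),p)
E
python3 look.py; python3 -c "
from h import *
o=r.get_obs();print(o, r.tcp_to_tips)"
```

```text
pics
top 371.1878878925233 -0.12166575658381869 [0.349 0.048 1.234]
lamp [210.9 218.5] 0.76 [0.431 0.183 0.041]
lamp [178.6 285.7] 0.65 [0.216 0.289 0.03 ]
lamp_head [186.1 211.1] 0.95 [0.455 0.262 0.046]
lamp_head [203.5 294.1] 0.81 [ 0.185  0.213 -0.001]
lamp_head [232.8 224.7] 0.34 [0.41  0.113 0.031]
lamp_tail [162.  282.3] 0.89 [0.225 0.35  0.001]
lamp_tail [234.2 223.4] 0.65 [0.415 0.109 0.014]
cradle [194.5 169. ] 0.61 [0.598 0.24  0.019]
stop [158.4 167.2] 0.93 [0.592 0.344 0.09 ]
carriage_grip [194.9 167.8] 0.66 [0.603 0.239 0.014]
carriage_grip [254.6 163.7] 0.63 [0.591 0.039 0.119]
carriage_grip [394.  190.2] 0.18 [ 0.519 -0.437  0.002]
orange_grip [288.2 123.9] 0.65 [ 0.754 -0.079  0.007]
orange_grip [362.6 124.1] 0.57 [ 0.727 -0.315  0.083]
orange_grip [372.3 317.7] 0.53 [ 0.112 -0.316  0.085]
grey_grip [356.5 211.4] 0.68 [ 0.442 -0.279  0.082]
dimmer_orange [297.3 194.1] 0.96 [ 0.507 -0.1    0.03 ]
dimmer_orange [356.7 291.7] 0.82 [ 0.186 -0.284  0.029]
dimmer_orange [347.8 114.7] 0.58 [ 0.778 -0.283  0.029]
dimmer_grey [349.  191.2] 0.83 [ 0.513 -0.271  0.033]
dimmer_g
[... 1691 characters left out ...]
8189208,  0.47700712,  0.02239333,  1.55541832, -0.01153788,
        1.10930053, -0.08311013]), 'qvel': array([ 9.29270086e-04,  1.45717444e-03, -1.42076271e-03, -1.09256785e-03,
       -1.78281697e-04, -1.18944752e-03, -6.47433486e-05]), 'tau': array([ 1.01891626e-03, -5.96309102e+01,  1.60657804e+00, -2.81536227e+01,
        1.25016968e-02,  1.62983739e-03,  6.73975990e-06]), 'tcp_pos': array([ 0.25089584, -0.62664442,  0.25029523]), 'orientation': array([-3.08481322e+00, -5.94489460e-01, -7.38958736e-05]), 'contact_force': array([-0.93713639, -0.18924207,  0.51319154]), 'moment': array([-0.01734997, -0.01960412, -0.04533254]), 'gripper_force': 0.0, 'grip_width': 0.08555757576418999} 0.019
```

```bash
python3 -c "
import cv2
a=cv2.imread('pics/top0.png');cv2.imwrite('pics/topA.png',cv2.resize(a[80:340,90:430],None,fx=2.3,fy=2.3,interpolation=cv2.INTER_CUBIC))"
```

```text
(no output)
```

View pics/topA.png

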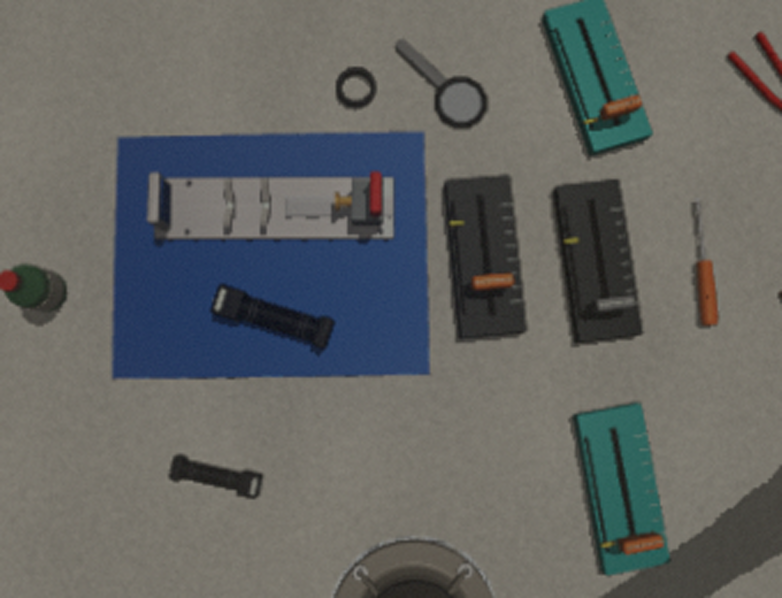

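The larger black lamp on the blue mat, top pixel (208,217), is the one I want. The small look-alike is at (183,287). The dark box with the orange fader is at (301,192). Its turquoise look-alikes are at (350,114) and (360,293), and the grey twin is at (350,194). The rig's stop is at (159,167) on the left, and the red handle is at (253,164).

Next I'll fit the outlines.

```bash
cat > fit.py <<'E'
from h import *
m,T=cam('top'); im=cv2.imread('pics/top0.png'); d=np.load('top_d.npy'); hsv=cv2.cvtColor(im,cv2.COLOR_BGR2HSV)
def blob(mask,box,z,name):
    x0,y0,x1,y1=box; M=np.zeros(mask.shape,np.uint8); M[y0:y1,x0:x1]=mask[y0:y1,x0:x1]
    n,l,s,c=cv2.connectedComponentsWithStats(M); k=1+np.argmax(s[1:,4]); ys,xs=np.where(l==k)
    P=np.array([at_z(m,T,(u,v),z)[:2] for u,v in zip(xs,ys)])
    rc=cv2.minAreaRect(P.astype(np.float32)*1000); print(name,len(P),'rect c',np.round(rc[0],1),'size',np.round(rc[1],1),'ang',round(rc[2],2),'mean',(P.mean(0)*1000).round(1))
    print(cv2.boxPoints(rc).round(0).tolist())
H,S,V=cv2.split(hsv); u=lambda b:(b.astype(np.uint8))
blob(u((S<90)&(V>75)),(150,150,270,188),.015,'plate')
blob(u((V<60)&(S<200)&~((H>100)&(H<130)&(S>120))),(175,195,240,240),.030,'lamp')
blob(u(((H<8)|(H>172))&(S>130)),(240,145,270,180),.120,'handle')
blob(u((H<18)&(S>120)),(280,190,325,215),.080,'ogrip')
blob(u((H>20)&(H<35)&(S>110)),(275,170,300,185),.036,'omark')
blob(u((V<75)&(S<110)),(280,150,325,232),.030,'obox')
print(im[165:172,150:160].tolist()[3], hsv[218,205:215].tolist())
E
python3 fit.py
python3 -c "
import cv2
a=cv2.imread('pics/top0.png');cv2.imwrite('pics/topB.png',cv2.resize(a[145:245,145:275],None,fx=6,fy=6,interpolation=cv2.INTER_CUBIC))"
```

```text
plate 2142 rect c [595.6 202.9] size [297.6  91.8] ang 89.6 mean [596.3 209.7]
[[549.0, 54.0], [640.0, 54.0], [642.0, 351.0], [551.0, 352.0]]
lamp 551 rect c [435.9 194.2] size [171.2  43.1] ang 72.19 mean [434.2 191.2]
[[389.0, 119.0], [430.0, 106.0], [483.0, 269.0], [442.0, 282.0]]
handle 87 rect c [591.7  44.4] size [12.3 53.2] ang 89.14 mean [591.4  44.5]
[[565.0, 39.0], [618.0, 38.0], [618.0, 50.0], [565.0, 51.0]]
ogrip 97 rect c [ 474.9 -113.8] size [56.9 18.9] ang 89.09 mean [ 474.9 -112.4]
[[465.0, -142.0], [484.0, -142.0], [485.0, -86.0], [466.0, -85.0]]
omark 10 rect c [564.8 -70. ] size [13.2  3.3] ang 89.2 mean [564.8 -70. ]
[[563.0, -77.0], [566.0, -77.0], [567.0, -63.0], [563.0, -63.0]]
obox 2016 rect c [ 514.9 -107. ] size [234.  101.9] ang 4.12 mean [ 515.4 -106.5]
[[395.0, -65.0], [402.0, -166.0], [635.0, -149.0], [628.0, -48.0]]
[[95, 58, 41], [93, 58, 41], [93, 57, 38], [95, 62, 50], [95, 90, 88], [110, 114, 118], [118, 122, 126], [122, 125, 130], [105, 110, 112], [59, 50, 49]] [[124, 70, 29], [113, 79, 29], [113, 68, 34], [110, 74, 31], [109, 64, 32], [116, 58, 35], [109, 62, 33], [109, 57, 36], [110, 42, 36], [116, 54, 38]]
```

View pics/topB.png

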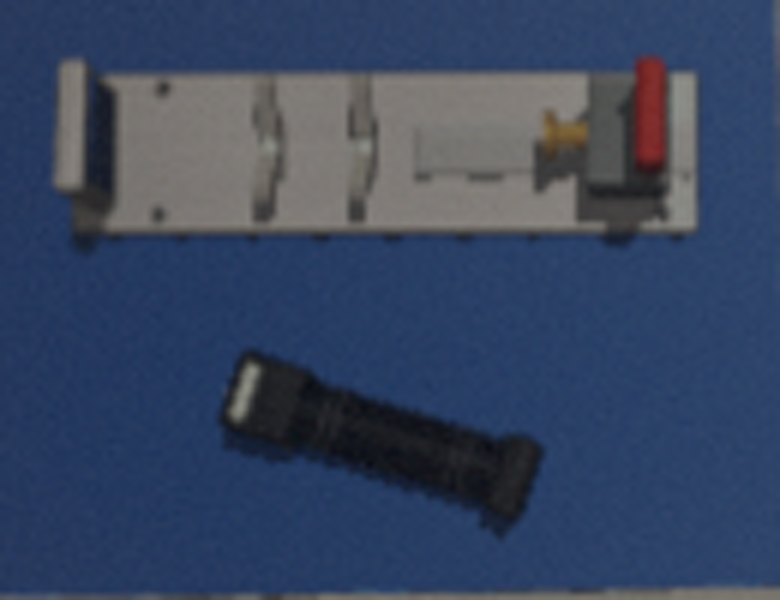

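```bash
cat > go.py <<'E'
from h import *; import sys
# usage: go.py x y z phi_deg(tool-y direction, mod 180): prints row to reach with tool down
def cmd(x,y,z,phi):
    o=r.get_obs(); A=R.from_rotvec(o['orientation']).as_matrix(); p=np.array(o['tcp_pos'])
    best=None
    for k in (0,180):
        a=np.radians(phi+k); Y=np.array([np.cos(a),np.sin(a),0]); Z=np.array([0,0,-1.]); X=np.cross(Y,Z)
        t=R.from_matrix(A.T@np.c_[X,Y,Z]).as_rotvec()
        if best is None or np.linalg.norm(t)<np.linalg.norm(best): best=t
    s=A.T@(np.array([x,y,z])-p)
    print('shift',(s/.25).round(4),'turn',(best/(np.pi/2)).round(4),'rows>=',np.ceil(max(np.linalg.norm(s)/.05,np.degrees(np.linalg.norm(best))/8.59)), 'toolY',np.degrees(np.arctan2(A[1,1],A[0,1])).round(1),'tcp',p.round(4),'F',o['contact_force'].round(1),'t',o['clock'],'q7',o['joints'].round(2))
v=list(map(float,sys.argv[1:]))
for i in range(0,len(v),4): cmd(*v[i:i+4])
E
python3 go.py .45 -.40 .3 -18  .47 -.16 .3 -18
python3 -c "
from h import *
m=r.camera_model('wrist');print(m['fx'],m['k1'],np.array(m['hand_eye']).round(3).tolist())
m,T=cam('top')
print(at_z(m,T,(145+697/6,145+152/6),.015),at_z(m,T,(145+697/6,145+73/6),.015),at_z(m,T,(145+88/6,145+60/6),.09),at_z(m,T,(145+88/6,145+190/6),.09))"
```

```text
shift [ 1.0763 -0.5457 -0.1988] turn [ 0.     -0.     -0.5576] rows>= 7.0 toolY -68.2 tcp [ 0.2509 -0.6266  0.2503] F [-0.9 -0.2  0.5] t 1.8 q7 [ 1.08  0.48  0.02  1.56 -0.01  1.11 -0.08]
shift [ 1.5073 -1.4072 -0.1987] turn [ 0.     -0.     -0.5576] rows>= 11.0 toolY -68.2 tcp [ 0.2509 -0.6266  0.2503] F [-0.9 -0.2  0.5] t 1.8 q7 [ 1.08  0.48  0.02  1.56 -0.01  1.11 -0.08]
302.80145826832256 -0.0552322331839229 [[0.0, -0.962, -0.272, 0.068], [1.0, 0.0, 0.0, 0.001], [0.0, -0.272, 0.962, -0.124], [0.0, 0.0, 0.0, 1.0]]
[0.59078509 0.0171501  0.015     ] [0.63583301 0.01630879 0.015     ] [0.63110918 0.3403041  0.09      ] [0.56117369 0.33884997 0.09      ]
```

{"method": "servo_tool", "body": {"commands": [[[1,-1,-0.2],[0,0,-0.558]],[[1,-1,-0.2],[0,0,-0.558]],[[1,-1,-0.2],[0,0,-0.558]],[[1,-1,-0.2],[0,0,-0.558]],[[1,-1,-0.2],[0,0,-0.558]],[[1,-1,-0.2],[0,0,-0.558]],[[1,-1,-0.2],[0,0,-0.558]],[[1,-1,-0.2],[0,0,-0.558]]]}}

```text
clock: 2.6
tcp_pos: [0.3933, -0.2959, 0.3018]
orientation: [2.531, 1.858, 0.004]
contact_force: [-0.2, -0.4, -0.6]
grip_width: 0.0853
gripper_force: 0.0
```

```bash
python3 go.py .42 -.05 .30 -18  .42 .16 .3 -18
```

```text
shift [ 0.9702 -0.1931  0.0077] turn [ 0.0017 -0.0007  0.0061] rows>= 5.0 toolY -17.4 tcp [ 0.3933 -0.2959  0.3018] F [-0.2 -0.4 -0.6] t 2.6 q7 [ 0.8   0.14 -0.31  1.9   0.05  1.1   0.17]
shift [ 1.7716 -0.4449  0.0079] turn [ 0.0017 -0.0007  0.0061] rows>= 10.0 toolY -17.4 tcp [ 0.3933 -0.2959  0.3018] F [-0.2 -0.4 -0.6] t 2.6 q7 [ 0.8   0.14 -0.31  1.9   0.05  1.1   0.17]
```

{"method": "servo_tool", "body": {"commands": [[[1,-0.2,0],[0,0,0]],[[1,-0.2,0],[0,0,0]],[[1,-0.2,0],[0,0,0]],[[1,-0.2,0],[0,0,0]],[[1,-0.2,0],[0,0,0]],[[1,-0.2,0],[0,0,0]]]}}

```text
clock: 3.2
tcp_pos: [0.4202, -0.0429, 0.301]
orientation: [2.533, 1.858, 0.003]
contact_force: [0.9, 0.0, -0.3]
grip_width: 0.0854
gripper_force: 0.0
```

```bash
python3 go.py .46 .15 .30 -18 
```

```text
shift [ 0.7836 -0.08    0.0051] turn [ 0.001  -0.001   0.0058] rows>= 4.0 toolY -17.5 tcp [ 0.4202 -0.0429  0.301 ] F [ 0.9  0.  -0.3] t 3.2 q7 [ 0.51  0.03 -0.56  2.03  0.02  1.09 -0.36]
```

{"method": "servo_tool", "body": {"commands": [[[0.78,-0.08,0],[0,0,0]],[[0.78,-0.08,0],[0,0,0]],[[0.78,-0.08,0],[0,0,0]],[[0.78,-0.08,0],[0,0,0]],[[0.78,-0.08,0],[0,0,0]],[[0.78,-0.08,0],[0,0,0]]]}}

```text
clock: 3.8
tcp_pos: [0.461, 0.1431, 0.3]
orientation: [-2.539, -1.849, 0.001]
contact_force: [0.3, -0.2, -0.2]
grip_width: 0.0852
gripper_force: 0.0
```

```bash
cat > w.py <<'E'
from h import *; import sys
tag=sys.argv[1]; names=sys.argv[2:]
m,T=cam('wrist'); im,d=r.grab_frame('wrist'); cv2.imwrite(f'pics/{tag}.png',im[:,:,::-1]); np.savez(f'{tag}.npz',d=d,T=T)
Z=dict(lamp=.024,lamp_head=.024,lamp_tail=.024,cradle=.055,stop=.055,carriage_grip=.12,orange_grip=.08,orange_mark=.036,rig=0,dimmer_orange=0,grey_grip=.08,grey_mark=.036)
for n in names:
    for q in r.mark_of('wrist',n)[:2]: print(n,np.round(q['uv'],1),round(q['confidence'],2),at_z(m,T,q['uv'],Z[n]).round(4),at_d(m,T,np.clip(q['uv'],0,[511,383]),d).round(3))
E
python3 w.py w1 lamp lamp_head lamp_tail cradle stop carriage_grip
```

```text
lamp [229.3 135.8] 0.56 [0.4331 0.1824 0.024 ] [0.435 0.184 0.042]
lamp_head [226.1  57.2] 0.8 [0.4611 0.2747 0.024 ] [0.46  0.278 0.002]
lamp_head [ 61.8 170. ] 0.64 [0.1972 0.2112 0.024 ] [0.203 0.211 0.032]
lamp_tail [40.8 74. ] 0.85 [0.2283 0.3336 0.024 ] [0.233 0.331 0.032]
lamp_tail [229.1 190.6] 0.74 [0.4082 0.1122 0.024 ] [0.412 0.118 0.047]
carriage_grip [404.6 221.7] 0.62 [0.5958 0.0433 0.12  ] [0.596 0.043 0.12 ]
```

View pics/w1.png

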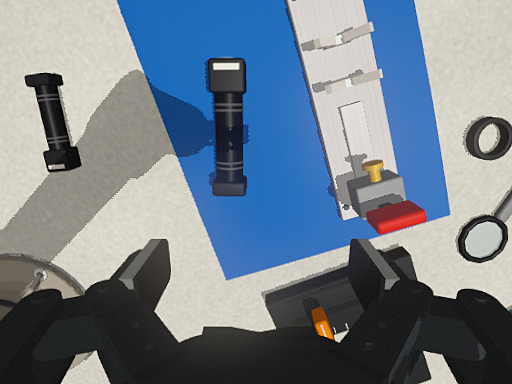

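The wrist picture shows the lamp at (228,127), with its white-striped head up at (227,62) and tail at (229,187). The red handle is at (397,217) and the white V supports are at (340,40) and (348,80).

```bash
python3 go.py .4325 .1835 .1 -18 .4325 .1835 .028 -18
python3 - <<'E'
from h import *
m=r.camera_model('wrist'); T=np.load('w1.npz')['T']; im=cv2.imread('pics/w1.png'); h=cv2.cvtColor(im,cv2.COLOR_BGR2HSV)
# plate edges: scan rows for light/blue transitions
L=[];Rr=[]
for v in range(5,200,3):
    row=(h[v,270:430,1]<60)&(h[v,270:430,2]>90); xs=np.where(row)[0]+270
    if len(xs): L.append(at_z(m,T,(xs[0],v),.015)[:2]); Rr.append(at_z(m,T,(xs[-1],v),.015)[:2])
for n,P in(('L',L),('R',Rr)):
    P=np.array(P); 
    for _ in range(6):
        k=np.polyfit(P[:,1],P[:,0],1); e=np.abs(P[:,0]-np.polyval(k,P[:,1])); P=P[e<max(.001,2*e.std())] 
    print(n,len(P),'x at y=.227',np.polyval(k,.227).round(4),'slope deg',np.degrees(np.arctan(k[0])).round(2),P[:,1].min(),P[:,1].max())
E
```

```text
shift [ 0.1229 -0.1595  0.8013] turn [ 0.0003  0.0003 -0.0009] rows>= 5.0 toolY -18.1 tcp [0.4608 0.142  0.3003] F [-0.5  0.1 -0.2] t 4.15 q7 [ 0.23  0.17 -0.73  1.9   0.13  1.11 -0.87]
shift [ 0.123  -0.1596  1.0893] turn [ 0.0003  0.0003 -0.0009] rows>= 6.0 toolY -18.1 tcp [0.4608 0.142  0.3003] F [-0.5  0.1 -0.2] t 4.15 q7 [ 0.23  0.17 -0.73  1.9   0.13  1.11 -0.87]
L 54 x at y=.227 0.5503 slope deg 1.12 0.05473293391097797 0.31008036273092787
R 5 x at y=.227 0.7109 slope deg 26.06 0.075849242672854 0.23958977695248068
```

{"method": "servo_tool", "body": {"commands": [[[0.12,-0.16,0.4],[0,0,0]],[[0.12,-0.16,0.6],[0,0,0]],[[0.12,-0.16,0.8],[0,0,0]],[[0.12,-0.16,0.8],[0,0,0]],[[0.12,-0.16,0.8],[0,0,0]],[[0.12,-0.16,0.8],[0,0,0]],[[0.12,-0.16,0.8],[0,0,0]]]}}

```text
clock: 4.85
tcp_pos: [0.4336, 0.1845, 0.1023]
orientation: [2.541, 1.846, 0.005]
contact_force: [0.2, 0.6, 0.5]
grip_width: 0.0856
gripper_force: 0.0
```

```bash
python3 go.py .4325 .1835 .028 -18; python3 w.py w2 lamp lamp_tail lamp_head
```

```text
shift [-0.0058 -0.0038  0.2973] turn [ 0.0016 -0.0012 -0.0001] rows>= 2.0 toolY -18.0 tcp [0.4336 0.1845 0.1023] F [0.2 0.6 0.5] t 4.85 q7 [ 0.01  0.44 -0.66  2.12  0.41  0.7  -1.23]
lamp [260.5 207.8] 0.7 [0.4345 0.1821 0.024 ] [0.436 0.188 0.042]
lamp [255.2 296.5] 0.47 [0.4082 0.1142 0.024 ] [0.413 0.128 0.045]
lamp_head [259.7  63.8] 0.61 [0.4632 0.2727 0.024 ] [0.462 0.27  0.046]
```

View pics/w2.png

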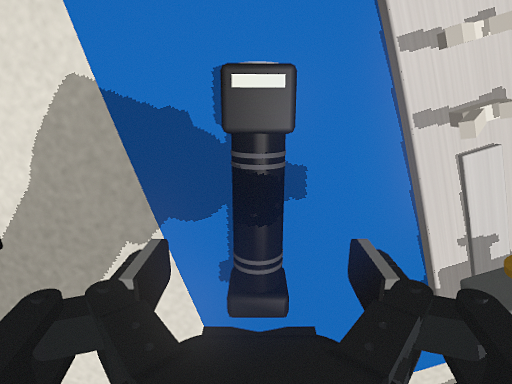

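The lamp lies midway between the fingers, head up at (258,95) and tail at (258,303). Descending to grip it.

{"method": "servo_tool", "body": {"commands": [[[0,0,0.15],[0,0,0]],[[0,0,0.295],[0,0,0]],[[0,0,0.295],[0,0,0]],[[0,0,0.295],[0,0,0]],[[0,0,0.295],[0,0,0]]]}}

```text
clock: 5.55
tcp_pos: [0.4331, 0.1848, 0.0284]
orientation: [2.541, 1.847, 0.004]
contact_force: [-0.6, 0.5, 0.9]
grip_width: 0.0857
gripper_force: 0.0
```

{"method": "servo_tool", "body": {"commands": [[[0,0,0],[0,0,0]],[[0,0,0],[0,0,0]],[[0,0,0],[0,0,0]],[[0,0,0],[0,0,0]],[[0,0,0],[0,0,0]],[[0,0,0],[0,0,0]],[[0,0,0],[0,0,0]],[[0,0,0],[0,0,0]]], "claw": 1, "squeeze": 35}}

```text
clock: 6.35
tcp_pos: [0.4323, 0.1842, 0.0272]
orientation: [2.541, 1.847, 0.001]
contact_force: [-1.3, -1.1, 8.5]
grip_width: 0.0353
gripper_force: 34.1
```

```bash
python3 go.py .4325 .1835 .2 -1
```

```text
shift [-0.0022  0.0024 -0.691 ] turn [ 6.000e-04  1.000e-04 -1.887e-01] rows>= 4.0 toolY -18.0 tcp [0.4323 0.1842 0.0272] F [-1.3 -1.1  8.5] t 6.35 q7 [-0.08  0.56 -0.55  2.16  0.56  0.56 -1.36]
```

{"method": "servo_tool", "body": {"commands": [[[0,0,-0.1],[0,0,0]],[[0,0,-0.25],[0,0,0]],[[0,0,-0.45],[0,0,-0.1]],[[0,0,-0.6],[0,0,-0.19]],[[0,0,-0.6],[0,0,-0.19]],[[0,0,-0.6],[0,0,-0.19]],[[0,0,-0.6],[0,0,-0.19]]]}}

```text
clock: 7.05
tcp_pos: [0.4311, 0.1833, 0.1754]
orientation: [-2.239, -2.202, 0.004]
contact_force: [0.0, -0.7, -0.8]
grip_width: 0.0348
gripper_force: 35.9
```

```bash
python3 go.py .5955 .230 .18 -0.8
```

```text
shift [ 0.1979  0.6545 -0.0201] turn [-0.0013  0.0008 -0.0017] rows>= 4.0 toolY -1.0 tcp [0.4311 0.1833 0.1754] F [ 0.  -0.7 -0.8] t 7.05 q7 [ 0.16  0.34 -0.82  2.07  0.33  0.87 -0.86]
```

{"method": "servo_tool", "body": {"commands": [[[0.1,0.3,0],[0,0,0]],[[0.198,0.654,0],[0,0,0]],[[0.198,0.654,0],[0,0,0]],[[0.198,0.654,0],[0,0,0]],[[0.198,0.654,0],[0,0,0]],[[0.198,0.654,0],[0,0,0]],[[0.198,0.654,0],[0,0,0]]]}}

```text
clock: 7.75
tcp_pos: [0.5944, 0.231, 0.1752]
orientation: [-2.236, -2.205, 0.004]
contact_force: [-0.2, -0.6, -1.7]
grip_width: 0.0348
gripper_force: 35.8
```

```bash
python3 go.py .5955 .230 .059 -0.8; python3 w.py w3 cradle stop lamp_head rig
```

```text
shift [-0.0033  0.0057  0.4649] turn [-0.0017  0.0009 -0.0001] rows>= 3.0 toolY -0.8 tcp [0.5944 0.231  0.1752] F [-0.2 -0.6 -1.7] t 7.75 q7 [ 0.04  0.6  -0.72  1.68  0.44  1.04 -0.84]
lamp_head [260.6  41.3] 0.7 [0.5969 0.3507 0.024 ] [0.596 0.319 0.193]
```

View pics/w3.png

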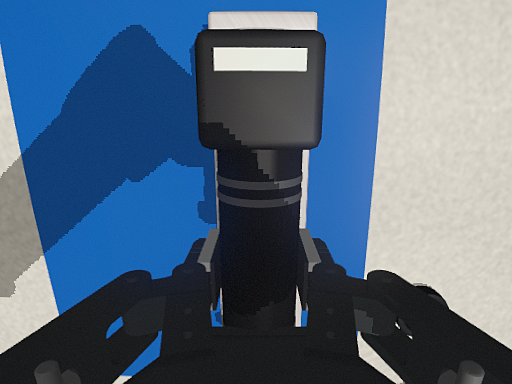

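The lamp is squarely held in the fingers, and the white stop top shows behind it at (263,20). I'll use that to check the rig's x.

```bash
python3 - <<'E'
from h import *
m=r.camera_model('wrist'); T=np.load('w3.npz')['T']
for uv in [(208,20),(318,20),(263,12)]: print(at_z(m,T,uv,.09).round(4))
print('lamp head edges',at_z(m,T,(197,90),.195).round(4),at_z(m,T,(325,90),.195).round(4))
E
```

```text
[0.5636 0.3514 0.09  ]
[0.6328 0.3505 0.09  ]
[0.5983 0.3554 0.09  ]
lamp head edges [0.5748 0.3039 0.195 ] [0.6169 0.3033 0.195 ]
```

{"method": "servo_tool", "body": {"commands": [[[-0.003,0.005,0.18],[0,0,0]],[[-0.003,0.005,0.34],[0,0,0]],[[-0.003,0.005,0.41],[0,0,0]],[[-0.003,0.005,0.44],[0,0,0]],[[-0.003,0.005,0.46],[0,0,0]],[[-0.003,0.005,0.46],[0,0,0]],[[-0.003,0.005,0.46],[0,0,0]]]}}

```text
clock: 8.7
tcp_pos: [0.5983, 0.231, 0.0631]
orientation: [2.238, 2.204, 0.004]
contact_force: [1.2, 0.3, -1.0]
grip_width: 0.0351
gripper_force: 35.8
```

```bash
python3 go.py .5955 .230 .059 -0.8
```

```text
shift [-0.0041 -0.0112  0.0165] turn [ 0.0014 -0.0007 -0.0008] rows>= 1.0 toolY -0.9 tcp [0.5983 0.231  0.0631] F [ 1.2  0.3 -1. ] t 8.7 q7 [-0.01  0.73 -0.64  1.74  0.56  0.86 -0.92]
```

{"method": "servo_tool", "body": {"commands": [[[0,0,0.008],[0,0,0]],[[0,0,0.014],[0,0,0]],[[0,0,0.014],[0,0,0]],[[0,0,0.014],[0,0,0]]]}}

```text
clock: 9.1
tcp_pos: [0.5975, 0.2308, 0.0593]
orientation: [2.238, 2.204, 0.001]
contact_force: [-2.5, -0.3, 5.5]
grip_width: 0.0347
gripper_force: 36.4
```

{"method": "servo_tool", "body": {"commands": [[[0,0,0],[0,0,0]],[[0,0,0],[0,0,0]],[[0,0,0],[0,0,0]],[[0,0,0],[0,0,0]],[[0,0,0],[0,0,0]],[[0,0,0],[0,0,0]]], "claw": 0}}

```text
clock: 9.7
tcp_pos: [0.5974, 0.2303, 0.058]
orientation: [-2.238, -2.205, 0.0]
contact_force: [-0.5, -0.7, 0.5]
grip_width: 0.0854
gripper_force: 0.0
```

{"method": "servo_tool", "body": {"commands": [[[0,0,-0.1],[0,0,0]],[[0,0,-0.3],[0,0,0]],[[-0.2,0,-0.5],[0,0,0]],[[-0.4,0,-0.7],[0,0,0]],[[-0.4,0,-0.8],[0,0,0]],[[-0.4,0,-0.8],[0,0,0]],[[-0.4,0,-0.8],[0,0,0]],[[-0.4,0,-0.8],[0,0,0]]]}}

```text
clock: 10.5
tcp_pos: [0.5952, 0.131, 0.257]
orientation: [-2.236, -2.205, 0.001]
contact_force: [0.0, -0.2, -0.7]
grip_width: 0.0851
gripper_force: 0.0
```

```bash
python3 w.py w4 lamp_head lamp_tail lamp carriage_grip stop cradle; python3 go.py .5955 .05 .18 -0.8
```

```text
lamp_tail [259.1 147.3] 0.84 [0.5953 0.1507 0.024 ] [0.595 0.158 0.077]
lamp_tail [239.2 316.2] 0.45 [ 0.5642 -0.0851  0.024 ] [ 0.565 -0.074  0.038]
carriage_grip [258.9 270.6] 0.63 [0.5937 0.0441 0.12  ] [0.594 0.044 0.12 ]
shift [-0.3239  0.005   0.3088] turn [-0.0009 -0.      0.    ] rows>= 3.0 toolY -0.8 tcp [0.5955 0.131  0.2572] F [ 0.   0.2 -0. ] t 10.85 q7 [ 0.25  0.47 -0.77  1.67  0.35  1.15 -0.63]
```

View pics/w4.png

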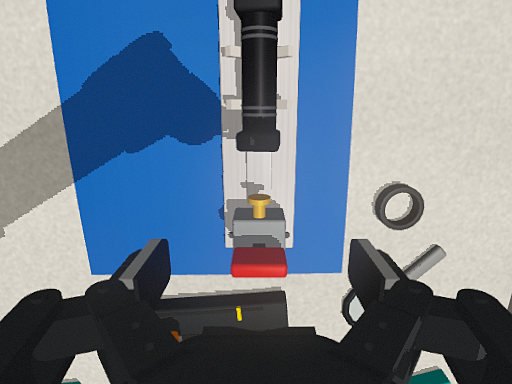

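The lamp is in the cradle with its head towards the stop, tail at (258,140). The brass pad is at (259,205) and the red handle at (259,262). Next is the carriage, gripped along the rig's y.

{"method": "servo_tool", "body": {"commands": [[[-0.15,0,0.1],[0,0,-0.095]],[[-0.348,-0.004,0.2],[0,0,-0.19]],[[-0.348,-0.004,0.3],[0,0,-0.285]],[[-0.348,-0.004,0.3],[0,0,-0.38]],[[-0.348,-0.004,0.3],[0,0,-0.475]],[[-0.348,-0.004,0.3],[0,0,-0.57]],[[-0.348,-0.004,0.3],[0,0,-0.665]],[[-0.348,-0.004,0.3],[0,0,-0.76]],[[-0.348,-0.004,0.3],[0,0,-0.855]],[[-0.348,-0.004,0.3],[0,0,-0.95]],[[-0.348,-0.004,0.3],[0,0,-1]],[[-0.348,-0.004,0.3],[0,0,-1]],[[-0.348,-0.004,0.3],[0,0,-1]]]}}

```text
clock: 12.15
tcp_pos: [0.5935, 0.0435, 0.1828]
orientation: [-0.027, -3.141, -0.0]
contact_force: [0.2, -0.3, 1.0]
grip_width: 0.0854
gripper_force: 0.0
```

```bash
python3 go.py .594 .044 .105 89.2
```

```text
shift [-0.0019  0.002   0.3112] turn [ 0.0002 -0.0002 -0.0021] rows>= 2.0 toolY 89.0 tcp [0.5935 0.0435 0.1828] F [ 0.2 -0.3  1. ] t 12.15 q7 [ 0.58  0.66 -1.07  1.77  0.64  1.11  0.85]
```

{"method": "servo_tool", "body": {"commands": [[[0,0,0.15],[0,0,0]],[[0,0,0.31],[0,0,0]],[[0,0,0.31],[0,0,0]],[[0,0,0.31],[0,0,0]]]}}

```text
clock: 12.55
tcp_pos: [0.5935, 0.0438, 0.106]
orientation: [-0.024, -3.141, -0.0]
contact_force: [-0.1, 0.6, 0.5]
grip_width: 0.0855
gripper_force: 0.0
```

{"method": "servo_tool", "body": {"commands": [[[0,0,0],[0,0,0]],[[0,0,0],[0,0,0]],[[0,0,0],[0,0,0]],[[0,0,0],[0,0,0]],[[0,0,0],[0,0,0]],[[0,0,0],[0,0,0]],[[0,0,0],[0,0,0]],[[0,0,0],[0,0,0]]], "claw": 1, "squeeze": 40}}

```text
clock: 13.35
tcp_pos: [0.5938, 0.0436, 0.1062]
orientation: [0.023, 3.141, -0.0]
contact_force: [-1.7, -0.4, 5.7]
grip_width: 0.0158
gripper_force: 41.0
```

```bash
python3 go.py .5955 .1205 .105 89.2
```

```text
shift [-0.0021  0.3075  0.0047] turn [-0.      0.0004 -0.0006] rows>= 2.0 toolY 89.1 tcp [0.5938 0.0436 0.1062] F [-1.7 -0.4  5.7] t 13.35 q7 [ 0.53  0.74 -0.99  1.82  0.74  1.    0.78]
```

{"method": "servo_tool", "body": {"commands": [[[0,0.03,0],[0,0,0]],[[0,0.07,0],[0,0,0]],[[0,0.11,0],[0,0,0]],[[0,0.15,0],[0,0,0]],[[0,0.18,0],[0,0,0]],[[0,0.2,0],[0,0,0]],[[0,0.215,0],[0,0,0]],[[0,0.23,0],[0,0,0]],[[0,0.245,0],[0,0,0]],[[0,0.26,0],[0,0,0]],[[0,0.27,0],[0,0,0]],[[0,0.27,0],[0,0,0]],[[0,0.27,0],[0,0,0]]]}}

```text
clock: 14.65
tcp_pos: [0.5948, 0.1083, 0.1062]
orientation: [-0.027, -3.141, 0.007]
contact_force: [-4.0, -7.8, 10.7]
grip_width: 0.0159
gripper_force: 41.7
```

```bash
python3 go.py .5955 .1205 .105 89.2; python3 - <<'E'
from h import *
for c in ['top','scene']:
    im,d=r.grab_frame(c); cv2.imwrite(f'pics/{c}1.png',im[:,:,::-1])
a=cv2.imread('pics/top1.png')[145:200,145:275]; b=cv2.imread('pics/scene1.png')[190:320,220:360]
a=cv2.resize(a,(780,330),interpolation=cv2.INTER_CUBIC); b=cv2.resize(b,None,fx=2,fy=2)
cv2.imwrite('pics/ab1.png',np.vstack([a,np.pad(b,((0,0),(0,780-b.shape[1]),(0,0)))]))
E
```

```text
shift [-0.0019  0.0487  0.0045] turn [-0.0029 -0.0001 -0.0019] rows>= 1.0 toolY 89.0 tcp [0.5948 0.1083 0.1062] F [-4.  -7.8 10.7] t 14.65 q7 [ 0.41  0.75 -0.98  1.8   0.74  1.01  0.68]
```

View pics/ab1.png

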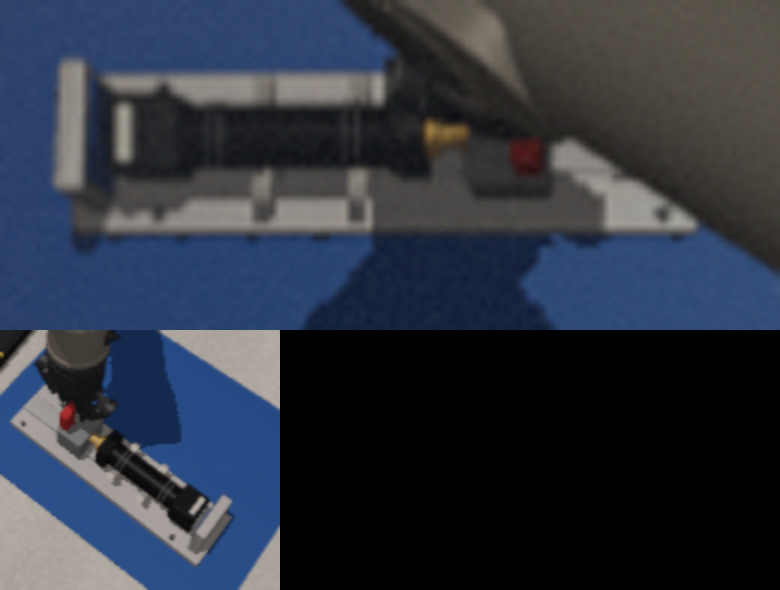

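Pad against the tail at (425,135), head near the stop. Creeping on in steps while watching force.

{"method": "servo_tool", "body": {"commands": [[[0,0.006,0],[0,0,0]],[[0,0.012,0],[0,0,0]],[[0,0.012,0],[0,0,0]],[[0,0.012,0],[0,0,0]]]}}

```text
clock: 15.15
tcp_pos: [0.5948, 0.111, 0.1062]
orientation: [-0.027, -3.141, 0.008]
contact_force: [-3.5, -8.7, 11.4]
grip_width: 0.0155
gripper_force: 41.8
```

{"method": "servo_tool", "body": {"commands": [[[0,0.006,0],[0,0,0]],[[0,0.012,0],[0,0,0]],[[0,0.012,0],[0,0,0]],[[0,0.012,0],[0,0,0]]]}}

```text
clock: 15.55
tcp_pos: [0.5949, 0.114, 0.1062]
orientation: [-0.027, -3.141, 0.008]
contact_force: [-4.8, -8.8, 12.0]
grip_width: 0.0154
gripper_force: 41.8
```

{"method": "servo_tool", "body": {"commands": [[[0,0.006,0],[0,0,0]],[[0,0.012,0],[0,0,0]],[[0,0.012,0],[0,0,0]],[[0,0.012,0],[0,0,0]]]}}

```text
clock: 15.95
tcp_pos: [0.5949, 0.1169, 0.1062]
orientation: [-0.027, -3.141, 0.008]
contact_force: [-3.8, -8.6, 12.2]
grip_width: 0.0158
gripper_force: 41.8
```

```bash
python3 go.py .5955 .1205 .105 89.2; python3 - <<'E'
from h import *
im,d=r.grab_frame('wrist');cv2.imwrite('pics/w5.png',im[:,:,::-1])
im,d=r.grab_frame('top');cv2.imwrite('pics/top2.png',im[:,:,::-1])
a=im[145:200,145:275,::-1]; a=cv2.resize(a,(780,330),interpolation=cv2.INTER_CUBIC)
w=cv2.imread('pics/w5.png')[:265]; w=cv2.resize(w,None,fx=1,fy=1)
cv2.imwrite('pics/ab2.png',np.vstack([a,np.pad(w,((0,0),(0,780-w.shape[1]),(0,0)))]))
m,T=cam('top')
for rr in (0,1): 
    print('stop top face x px ->',[at_z(m,T,(145+u/6,145+125/6),.09).round(4)[1] for u in (86,90)],'lamp head front',[at_z(m,T,(145+u/6,145+132/6),.07).round(4)[1] for u in (100,105,110)])
E
```

```text
shift [-0.002   0.0145  0.0046] turn [-0.0033 -0.0003 -0.0021] rows>= 1.0 toolY 89.0 tcp [0.5949 0.1169 0.1062] F [-3.8 -8.6 12.2] t 15.95 q7 [ 0.39  0.75 -0.98  1.79  0.74  1.02  0.66]
stop top face x px -> [np.float64(0.3406), np.float64(0.3385)] lamp head front [np.float64(0.338), np.float64(0.3353), np.float64(0.3326)]
stop top face x px -> [np.float64(0.3406), np.float64(0.3385)] lamp head front [np.float64(0.338), np.float64(0.3353), np.float64(0.3326)]
```

View pics/ab2.png

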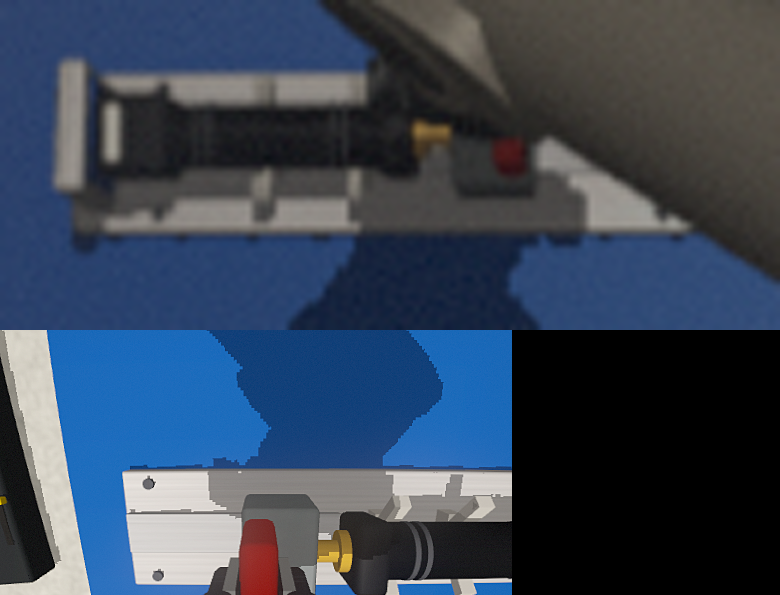

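Force has been flat over the last steps, so the lamp is still sliding and nearly home. In the wrist view the pad face touches the tail at col 350. Continuing.

{"method": "servo_tool", "body": {"commands": [[[0,0.004,0],[0,0,0]],[[0,0.008,0],[0,0,0]],[[0,0.008,0],[0,0,0]]]}}

```text
clock: 16.35
tcp_pos: [0.5949, 0.1184, 0.1062]
orientation: [-0.027, -3.141, 0.009]
contact_force: [-4.8, -10.3, 13.4]
grip_width: 0.0158
gripper_force: 41.9
```

{"method": "servo_tool", "body": {"commands": [[[0,0.004,0],[0,0,0]],[[0,0.008,0],[0,0,0]],[[0,0.008,0],[0,0,0]]]}}

```text
clock: 16.65
tcp_pos: [0.595, 0.1201, 0.1062]
orientation: [-0.028, -3.141, 0.01]
contact_force: [-4.5, -10.9, 14.3]
grip_width: 0.0155
gripper_force: 42.0
```

```bash
python3 - <<'E'
from h import *
o=r.get_obs(); im,d=r.grab_frame('wrist'); cv2.imwrite('pics/w6.png',im[:,:,::-1])
m,T6=cam('wrist')
a=cv2.imread('pics/w5.png'); b=cv2.imread('pics/w6.png')
# shift of pad flange / block in image between w5 and w6 (template matching, subpixel)
def sh(x0,y0,x1,y1):
    t=a[y0:y1,x0:x1]; res=cv2.matchTemplate(b[y0-6:y1+6,x0-12:x1+12],t,cv2.TM_CCOEFF_NORMED); _,v,_,l=cv2.minMaxLoc(res); i=l[0]; row=res[l[1]]
    s=0 if i in(0,len(row)-1) else (row[i-1]-row[i+1])/(2*(row[i-1]-2*row[i]+row[i+1])); return round(i-12+s,2),l[1]-6,round(float(v),3)
print('pad',sh(330,195,356,248),'tail+bands',sh(340,180,440,250),'block',sh(240,160,322,230),'plate hole',sh(138,140,165,165))
print(o['tcp_pos'],o['contact_force'])
E
```

```text
pad (np.float32(-5.16), 0, 0.96) tail+bands (np.float32(-5.22), 0, 0.964) block (np.float32(0.03), 0, 0.994) plate hole (np.float32(-4.17), 0, 0.984)
[0.59498459 0.12013223 0.10616349] [ -4.54620995 -10.93899938  14.32309716]
```

```bash
cat > padm.py <<'E'
from h import *
def meas(im,d,T,m,tag):
    h=cv2.cvtColor(im,cv2.COLOR_BGR2HSV); vs,us=np.mgrid[0:384,0:512]; K=np.array([[m['fx'],0,m['cx']],[0,m['fy'],m['cy']],[0,0,1.]])
    p=cv2.undistortPoints(np.stack([us.ravel(),vs.ravel()],1).astype(float)[:,None],K,np.array([m['k1'],0,0,0,0.]))[:,0]
    P=(np.c_[p,np.ones(len(p))]*d.reshape(-1,1))@T[:3,:3].T+T[:3,3]; P=P.reshape(384,512,3)
    ok=(d>0)&(abs(P[...,0]-.595)<.04)&(P[...,1]>0)&(P[...,1]<.25)
    H,S,V=cv2.split(h)
    red=ok&((H<6)|(H>174))&(S>130)&(P[...,2]>.112); br=ok&(H>14)&(H<32)&(S>110)&(P[...,2]>.03)&(P[...,2]<.08)
    gr=ok&(S<60)&(abs(P[...,2]-.068)<.003)&(P[...,1]<.19)
    for n,M in(('red',red),('brass',br),('block top',gr)):
        y=P[M][:,1]; print(tag,n,len(y),np.percentile(y,[0,2,50,98,100]).round(4) if len(y) else '', P[M][:,2].max().round(3) if len(y) else '')
m=r.camera_model('wrist'); z=np.load('w4.npz'); meas(cv2.imread('pics/w4.png'),z['d'],z['T'],m,'w4')
z=np.load('w1.npz'); meas(cv2.imread('pics/w1.png'),z['d'],z['T'],m,'w1')
m,T=cam('wrist'); im,d=r.grab_frame('wrist'); meas(im[:,:,::-1].copy(),d,T,m,'now')
E
python3 padm.py
```

```text
w4 red 870 [0.0371 0.038  0.0463 0.0509 0.0515] 0.122
w4 brass 293 [0.0771 0.0775 0.0937 0.1    0.1002] 0.069
w4 block top 1661 [0.0402 0.0449 0.0641 0.1871 0.19  ] 0.071
w1 red 712 [0.0365 0.0376 0.0459 0.0508 0.0512] 0.122
w1 brass 235 [0.0765 0.0775 0.0912 0.1001 0.1005] 0.069
w1 block top 1207 [0.0342 0.0422 0.0613 0.0765 0.0776] 0.07
now red 4406 [0.1095 0.1115 0.1189 0.1262 0.1287] 0.163
now brass 962 [0.1526 0.154  0.1631 0.169  0.1792] 0.078
now block top 3263 [0.1088 0.1114 0.1409 0.1711 0.19  ] 0.071
```

Pad is about 7.3 mm in: rod length 15 now versus 22.5 free, and the rig geometry gives 7.6. I'll add about 0.5 mm, relax the push, then let go.

{"method": "servo_tool", "body": {"commands": [[[0,0.002,0],[0,0,0]],[[0,0.002,0],[0,0,0]],[[0,0.002,0],[0,0,0]],[[0,-0.002,0],[0,0,0]],[[0,-0.004,0],[0,0,0]],[[0,-0.004,0],[0,0,0]],[[0,-0.004,0],[0,0,0]]]}}

```text
clock: 17.45
tcp_pos: [0.595, 0.1204, 0.1062]
orientation: [-0.027, -3.141, 0.007]
contact_force: [-4.7, -7.6, 11.7]
grip_width: 0.0154
gripper_force: 41.7
```

{"method": "servo_tool", "body": {"commands": [[[0,0,0],[0,0,0]],[[0,0,0],[0,0,0]],[[0,0,0],[0,0,0]],[[0,0,0],[0,0,0]],[[0,0,0],[0,0,0]]], "claw": 0.5}}

```text
clock: 17.95
tcp_pos: [0.5947, 0.1231, 0.1054]
orientation: [-0.023, -3.141, -0.0]
contact_force: [0.5, 0.0, -0.1]
grip_width: 0.0428
gripper_force: 0.0
```

{"method": "servo_tool", "body": {"commands": [[[0,0,-0.1],[0,0,0]],[[0,0,-0.3],[0,0,0]],[[0,0.2,-0.5],[0,0,0]],[[0,0.2,-0.55],[0,0,0]],[[0,0.2,-0.55],[0,0,0]],[[0,0.2,-0.55],[0,0,0]]]}}

```text
clock: 18.55
tcp_pos: [0.5955, 0.1731, 0.2432]
orientation: [0.022, 3.141, -0.001]
contact_force: [0.5, -0.1, -0.1]
grip_width: 0.0425
gripper_force: 0.0
```

```bash
python3 padm.py | grep now; python3 w.py w7 carriage_grip lamp_tail; python3 go.py .50 -.1 .24 4
```

```text
now red 1129 [0.1119 0.1126 0.1203 0.1267 0.1271] 0.122
now brass 270 [0.1531 0.1534 0.1638 0.1692 0.1692] 0.076
now block top 1643 [0.1095 0.1179 0.1383 0.1523 0.1893] 0.071
carriage_grip [199.3 189.7] 0.68 [0.594  0.1202 0.12  ] [0.594 0.12  0.119]
carriage_grip [332.8 171.2] 0.23 [0.5797 0.2323 0.12  ] [0.59  0.244 0.071]
lamp_tail [254.6 171.1] 0.55 [0.5992 0.1655 0.024 ] [0.59  0.166 0.068]
lamp_tail [ 77.9 276.1] 0.37 [ 0.7357 -0.0692  0.024 ] [ 0.746 -0.081  0.007]
shift [ 0.363  -1.0918  0.008 ] turn [-1.800e-03 -6.000e-04  9.451e-01] rows>= 10.0 toolY 89.1 tcp [0.5952 0.1714 0.2414] F [ 1.  -0.3  0.6] t 18.75 q7 [ 0.36  0.63 -1.09  1.65  0.59  1.23  0.7 ]
```

View pics/w7.png

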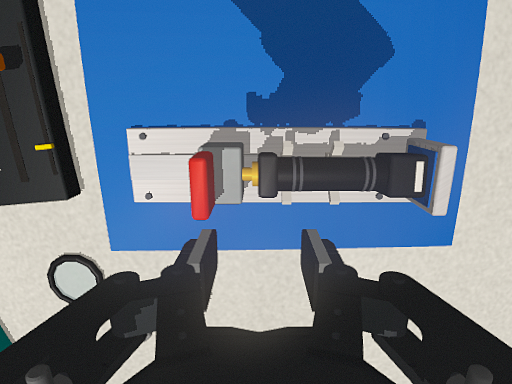

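The lamp is home against the stop, head at (405,175) touching the stop at (425,180). The pad is partly pressed at (250,173), the handle is free at (200,185), and the grip is clear. Now the orange fader.

{"method": "servo_tool", "body": {"commands": [[[0.3,-0.2,0],[0,0,0.09]],[[0.3,-0.4,0],[0,0,0.18]],[[0.3,-0.6,0],[0,0,0.27]],[[0.3,-0.8,0],[0,0,0.36]],[[0.3,-1,0],[0,0,0.45]],[[0.3,-1,0],[0,0,0.54]],[[0.3,-1,0],[0,0,0.63]],[[0.3,-1,0],[0,0,0.72]],[[0.3,-1,0],[0,0,0.81]],[[0.3,-1,0],[0,0,0.9]],[[0.3,-1,0],[0,0,0.945]],[[0.3,-1,0],[0,0,0.945]]], "claw": 0.3}}

```text
clock: 19.95
tcp_pos: [0.5162, -0.0765, 0.2423]
orientation: [-2.142, -2.297, 0.002]
contact_force: [0.3, 0.1, 0.4]
grip_width: 0.0599
gripper_force: 0.0
```

```bash
python3 go.py .52 -.17 .24 4.2
```

```text
shift [-0.3742 -0.011   0.0093] turn [-0.0009  0.     -0.0021] rows>= 2.0 toolY 4.0 tcp [ 0.5162 -0.0765  0.2423] F [0.3 0.1 0.4] t 19.95 q7 [ 0.72  0.35 -0.84  1.88  0.3   1.04 -0.17]
```

{"method": "servo_tool", "body": {"commands": [[[-0.19,-0.01,0],[0,0,0]],[[-0.374,-0.01,0],[0,0,0]],[[-0.374,-0.01,0],[0,0,0]],[[-0.374,-0.01,0],[0,0,0]],[[-0.374,-0.01,0],[0,0,0]]]}}

```text
clock: 20.45
tcp_pos: [0.5207, -0.1685, 0.2427]
orientation: [-2.138, -2.301, -0.001]
contact_force: [-1.0, 1.0, 0.3]
grip_width: 0.0597
gripper_force: 0.0
```

```bash
python3 w.py w8 orange_grip orange_mark dimmer_orange; cat > fad.py <<'E'
from h import *; import sys
m=r.camera_model('wrist'); z=np.load(sys.argv[1]+'.npz'); T=z['T']; im=cv2.imread(f'pics/{sys.argv[1]}.png'); hs=cv2.cvtColor(im,cv2.COLOR_BGR2HSV); H,S,V=cv2.split(hs)
yaw=np.radians(4.2); ex=np.array([np.cos(yaw),np.sin(yaw)]); d=z['d']
def blob(M,zz,n,test):
    k,l,s,c=cv2.connectedComponentsWithStats(M.astype(np.uint8)); best=[]
    for i in range(1,k):
        if s[i,4]<25: continue
        p=at_z(m,T,c[i],zz)
        if test(p):
            ys,xs=np.where(l==i); P=np.array([at_z(m,T,(u,v),zz)[:2] for u,v in zip(xs,ys)]); rc=cv2.minAreaRect((P*1000).astype(np.float32)); best.append((s[i,4],c[i].round(1),p.round(4),np.round(rc[0],1),np.round(rc[1],1),round(rc[2],1),'along',(P@ex*1000).mean().round(2)))
    for b in sorted(best,key=lambda b:-b[0])[:3]: print(n,*b)
near=lambda p:.38<p[0]<.65 and -.19<p[1]<-.03
blob((H<16)&(S>120)&(V>60),.08,'orange',near)
blob((H>20)&(H<36)&(S>120)&(V>60),.036,'yellow',near)
blob((S<60)&(V>150),.08,'white',near)
E
python3 fad.py w8
```

```text
orange_grip [216.2 119.8] 0.96 [ 0.4769 -0.1167  0.08  ] [ 0.477 -0.117  0.079]
orange_mark [409.4 264.2] 0.61 [ 0.7156 -0.275   0.036 ] [ 0.715 -0.274  0.037]
orange_mark [311.6  78.9] 0.5 [ 0.5679 -0.0701  0.036 ] [ 0.569 -0.07   0.032]
dimmer_orange [  8.7 239.4] 0.94 [ 0.184  -0.2994  0.    ] [ 0.211 -0.283  0.03 ]
dimmer_orange [446.  264.3] 0.94 [ 0.7901 -0.2911  0.    ] [ 0.767 -0.275  0.03 ]
orange 1042 [216.9 118.6] [ 0.4776 -0.1156  0.08  ] [ 477.6 -116.1] [21.1 55.4] 4.1 along 467.82
yellow 110 [307.7  80.9] [ 0.5641 -0.0724  0.036 ] [563.9 -72.1] [ 5.2 18.9] 6.3 along 557.26
white 62850 [273.7 157.7] [ 0.5331 -0.1481  0.08  ] [ 467.  -176.7] [625.2 251.1] 20.1 along 517.22
white 91 [214.8 119.5] [ 0.4756 -0.1165  0.08  ] [ 475.6 -116.5] [ 1.8 49. ] 3.9 along 465.82
white 32 [127.8 112. ] [ 0.3943 -0.115   0.08  ] [ 394.7 -115.6] [3.7 8.9] 17.8 along 384.84
```

View pics/w8.png

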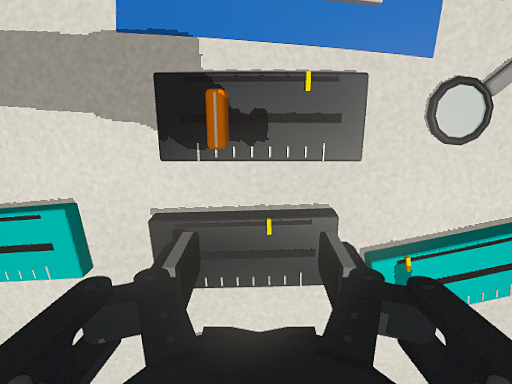

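The dark box's orange grip is at (217,119), with its white line at (215,119) and its yellow pointer at (308,81). Travel needed is about 91 mm. The grey twin behind it is left alone.

```bash
python3 go.py .4765 -.1163 .14 4 .4765 -.1163 .068 4
```

```text
shift [ 0.2203 -0.1622  0.4125] turn [ 0.     -0.0001  0.0024] rows>= 3.0 toolY 4.2 tcp [ 0.521  -0.1683  0.2431] F [ 0.3 -0.7 -0. ] t 20.65 q7 [ 0.84  0.38 -0.81  1.83  0.31  1.06 -0.01]
shift [ 0.2203 -0.1622  0.7005] turn [ 0.     -0.0001  0.0024] rows>= 4.0 toolY 4.2 tcp [ 0.521  -0.1683  0.2431] F [ 0.3 -0.7 -0. ] t 20.65 q7 [ 0.84  0.38 -0.81  1.83  0.31  1.06 -0.01]
```

{"method": "servo_tool", "body": {"commands": [[[0.1,-0.08,0.1],[0,0,0.002]],[[0.22,-0.162,0.2],[0,0,0.002]],[[0.22,-0.162,0.35],[0,0,0.002]],[[0.22,-0.162,0.4],[0,0,0.002]],[[0.22,-0.162,0.4],[0,0,0.002]],[[0.22,-0.162,0.55],[0,0,0.002]],[[0.22,-0.162,0.7],[0,0,0.002]],[[0.22,-0.162,0.7],[0,0,0.002]],[[0.22,-0.162,0.7],[0,0,0.002]]]}}

```text
clock: 21.55
tcp_pos: [0.4778, -0.1175, 0.0693]
orientation: [2.144, 2.295, 0.001]
contact_force: [0.5, 0.5, 0.8]
grip_width: 0.0597
gripper_force: 0.0
```

{"method": "servo_tool", "body": {"commands": [[[0,0,0],[0,0,0]],[[0,0,0],[0,0,0]],[[0,0,0],[0,0,0]],[[0,0,0],[0,0,0]],[[0,0,0],[0,0,0]],[[0,0,0],[0,0,0]]], "claw": 1, "squeeze": 25}}

```text
clock: 22.15
tcp_pos: [0.4775, -0.1177, 0.0695]
orientation: [2.143, 2.294, 0.0]
contact_force: [-3.0, -0.8, 8.2]
grip_width: 0.0178
gripper_force: 28.3
```

```bash
python3 w.py w9; python3 fad.py w9; python3 go.py .568 -.1099 .068 4
```

```text
orange 4157 [258.2 242.3] [ 0.4759 -0.1042  0.08  ] [ 476.5 -111.3] [17.7 61.3] 4.4 along 466.97
yellow 508 [424.6 159.8] [ 0.5628 -0.0716  0.036 ] [562.8 -71.9] [ 7.7 20.6] 4.3 along 556.02
white 16982 [ 60.8 253.5] [ 0.3926 -0.1157  0.08  ] [ 394.2 -127. ] [88.5 62.6] 78.8 along 382.38
white 14297 [349.8 104. ] [ 0.5053 -0.0474  0.08  ] [498.8 -47.6] [142.5  24.1] 3.9 along 501.13
white 3934 [478.3 305.7] [ 0.5785 -0.1299  0.08  ] [ 571.2 -133.5] [48.1 65.8] 19.4 along 567.73
shift [0.0067 0.3635 0.0067] turn [ 0.0011  0.001  -0.0009] rows>= 2.0 toolY 3.9 tcp [ 0.4775 -0.1178  0.0695] F [-1.  -0.6  8.6] t 22.2 q7 [ 0.67  0.54 -0.69  2.09  0.54  0.69 -0.31]
```

{"method": "servo_tool", "body": {"commands": [[[0,0.05,0],[0,0,0]],[[0,0.11,0],[0,0,0]],[[0,0.17,0],[0,0,0]],[[0,0.23,0],[0,0,0]],[[0,0.28,0],[0,0,0]],[[0,0.32,0],[0,0,0]],[[0,0.35,0],[0,0,0]],[[0,0.362,0],[0,0,0]],[[0,0.362,0],[0,0,0]],[[0,0.362,0],[0,0,0]]]}}

```text
clock: 23.2
tcp_pos: [0.5683, -0.1111, 0.0696]
orientation: [2.142, 2.295, 0.003]
contact_force: [1.1, 0.8, 5.7]
grip_width: 0.0175
gripper_force: 27.9
```

```bash
python3 w.py w10; cat > line.py <<'E'
from h import *; import sys
# close view: white line inside the orange grip (z=.08) vs yellow pointer (z=.036)
t=sys.argv[1]; m=r.camera_model('wrist'); z=np.load(t+'.npz'); T=z['T']; im=cv2.imread(f'pics/{t}.png'); H,S,V=cv2.split(cv2.cvtColor(im,cv2.COLOR_BGR2HSV)); d=z['d']
yaw=np.radians(4.0); ex=np.array([np.cos(yaw),np.sin(yaw)]); ey=np.array([-ex[1],ex[0]])
K=np.array([[m['fx'],0,m['cx']],[0,m['fy'],m['cy']],[0,0,1.]]); vs,us=np.mgrid[0:384,0:512]
p=cv2.undistortPoints(np.stack([us.ravel(),vs.ravel()],1).astype(float)[:,None],K,np.array([m['k1'],0,0,0,0.]))[:,0]
D=np.c_[p,np.ones(len(p))]; P=((D*d.reshape(-1,1))@T[:3,:3].T+T[:3,3]).reshape(384,512,3)
W=D@T[:3,:3].T
flat=lambda zz:((T[:3,3]+W*((zz-T[2,3])/W[:,2:3]))[:,:2]*1000).reshape(384,512,2)
def rep(n,M,zz):
    Q=flat(zz)[M]; a=Q@ex; b=Q@ey
    if len(a): print(n,len(a),'along mean',a.mean().round(2),'mid',((np.percentile(a,3)+np.percentile(a,97))/2).round(2),'range',np.percentile(a,[3,97]).round(1),'across',np.percentile(b,[3,97]).round(1))
c=float(sys.argv[2]); A=P[...,:2]@ex*1000
box=(d>0)&(abs(A-c)<60)&(P[...,1]>-.17)&(P[...,1]<-.05)
top=box&(abs(P[...,2]-.08)<.004)
rep('white',top&(S<70)&(V>110),.08); rep('orange top',top&(H<16)&(S>110),.08)
rep('yellow',box&(H>20)&(H<36)&(S>120)&(abs(P[...,2]-.036)<.004),.036)
E
python3 line.py w10 557; python3 go.py .568 -.1099 .068 4
```

```text
white 460 along mean 558.33 mid 555.38 range [551.1 559.7] across [-173.5 -125.9]
orange top 3603 along mean 558.47 mid 558.7 range [550.4 567. ] across [-166.1 -121.2]
yellow 357 along mean 557.79 mid 557.69 range [555.3 560. ] across [-120.4 -101.3]
shift [ 0.005  -0.0006  0.0061] turn [ 0.0018  0.0003 -0.0008] rows>= 1.0 toolY 3.9 tcp [ 0.5682 -0.1111  0.0695] F [0.5 0.7 5.2] t 23.25 q7 [ 0.59  0.64 -0.67  1.89  0.55  0.79 -0.31]
```

{"method": "servo_tool", "body": {"commands": [[[0,0,0],[0,0,0]],[[0,0,0],[0,0,0]],[[0,0,0],[0,0,0]],[[0,0,0],[0,0,0]]], "claw": 0.4}}

```text
clock: 23.65
tcp_pos: [0.5666, -0.1114, 0.0679]
orientation: [-2.144, -2.295, 0.0]
contact_force: [-0.2, -0.2, -0.1]
grip_width: 0.0512
gripper_force: 0.0
```

{"method": "servo_tool", "body": {"commands": [[[0,0,-0.1],[0,0,0]],[[-0.1,0,-0.25],[0,0,0]],[[-0.2,0,-0.4],[0,0,0]],[[-0.2,0,-0.4],[0,0,0]],[[-0.2,0,-0.4],[0,0,0]],[[-0.2,0,-0.4],[0,0,0]]]}}

```text
clock: 24.25
tcp_pos: [0.5694, -0.1603, 0.167]
orientation: [-2.142, -2.295, 0.001]
contact_force: [-0.3, 0.0, 0.3]
grip_width: 0.0512
gripper_force: 0.0
```

```bash
python3 w.py w11 orange_grip orange_mark; python3 line.py w11 557; python3 - <<'E'
from h import *
m,T=cam('top'); im,d=r.grab_frame('top'); cv2.imwrite('pics/top3.png',im[:,:,::-1])
for n,z in(('orange_grip',.08),('orange_mark',.036),('grey_grip',.08)):
    for q in r.mark_of('top',n)[:3]: print(n,q['uv'],round(q['confidence'],2),at_z(m,T,q['uv'],z).round(4))
m,T=cam('wrist'); P=[.5653,-.112,.08]; print('cam',T[:3,3].round(3),proj(m,T,P))
E
```

```text
orange_grip [259.6 132.4] 0.94 [ 0.566  -0.1108  0.08  ] [ 0.566 -0.111  0.08 ]
orange_grip [418.9 367.6] 0.56 [ 0.7246 -0.3084  0.08  ] [ 0.618 -0.165  0.22 ]
orange_mark [262.3  81.5] 0.62 [ 0.5656 -0.0741  0.036 ] [ 0.566 -0.074  0.037]
white 222 along mean 558.55 mid 558.57 range [557.8 559.3] across [-172.8 -125.6]
orange top 623 along mean 556.94 mid 558.37 range [549.7 567. ] across [-175.7 -123.3]
yellow 141 along mean 557.68 mid 557.66 range [555.7 559.7] across [-119.2 -101.7]
orange_grip [370.4, 315.4] 0.57 [ 0.118  -0.3116  0.08  ]
orange_grip [301.3, 171.9] 0.46 [ 0.5711 -0.1084  0.08  ]
grey_grip [358.0, 213.4] 0.45 [ 0.436  -0.2842  0.08  ]
grey_grip [226.7, 163.6] 0.15 [0.6014 0.1277 0.08  ]
cam [ 0.565 -0.093  0.291] [257.27229626 133.48144695]
```

```bash
cat >> line.py <<'E'
Q=flat(.08)[top&(S<70)&(V>110)]; k=np.polyfit(Q[:,1],Q[:,0],1); print('line yaw',-np.degrees(np.arctan(k[0])))
# extend white line to the yellow pointer's across position, compare
Y=flat(.036)[box&(H>20)&(H<36)&(S>120)&(abs(P[...,2]-.036)<.004)].mean(0); print('line minus pointer',(np.polyval(k,Y[1])-Y[0]))
M=box&(abs(P[...,2]-.03)<.003)&(V<110); Q=flat(.03)[M]; rc=cv2.minAreaRect(Q.astype(np.float32)); print('box',rc)
E
python3 line.py w11 557; python3 line.py w8 467
```

```text
white 222 along mean 558.55 mid 558.57 range [557.8 559.3] across [-172.8 -125.6]
orange top 623 along mean 556.94 mid 558.37 range [549.7 567. ] across [-175.7 -123.3]
yellow 141 along mean 557.68 mid 557.66 range [555.7 559.7] across [-119.2 -101.7]
line yaw 4.083159330521154
line minus pointer 0.8157817219008621
box ((566.0198364257812, -109.52964782714844), (120.46039581298828, 94.3721923828125), 4.011666297912598)
white 114 along mean 466.44 mid 466.39 range [465.5 467.3] across [-173.  -125.8]
orange top 813 along mean 466.6 mid 466.98 range [458.7 475.2] across [-174.9 -123.5]
line yaw 3.848324105717699
line minus pointer nan
box ((476.1174621582031, -115.97879028320312), (120.4034652709961, 94.59517669677734), 4.0488409996032715)line.py:20: RuntimeWarning: Mean of empty slice.
  Y=flat(.036)[box&(H>20)&(H<36)&(S>120)&(abs(P[...,2]-.036)<.004)].mean(0); print('line minus pointer',(np.polyval(k,Y[1])-Y[0]))
  ret = um.true_divide(
```

The line is about 0.8 mm past the pointer, so I'll trim it back.

{"method": "servo_tool", "body": {"commands": [[[0.1,-0.006,0.1],[0,0,0]],[[0.2,-0.006,0.2],[0,0,0]],[[0.2,-0.006,0.3],[0,0,0]],[[0.2,-0.006,0.395],[0,0,0]],[[0.2,-0.006,0.395],[0,0,0]],[[0.2,-0.006,0.395],[0,0,0]]]}}

```text
clock: 25.2
tcp_pos: [0.5655, -0.1112, 0.0695]
orientation: [-2.144, -2.296, 0.0]
contact_force: [0.8, 0.0, 0.6]
grip_width: 0.0512
gripper_force: 0.0
```

{"method": "servo_tool", "body": {"commands": [[[0,0,0],[0,0,0]],[[0,0,0],[0,0,0]],[[0,0,0],[0,0,0]],[[0,0,0],[0,0,0]],[[0,0,0],[0,0,0]],[[0,0,0],[0,0,0]]], "claw": 1, "squeeze": 25}}

```text
clock: 25.8
tcp_pos: [0.5665, -0.1115, 0.0707]
orientation: [2.143, 2.294, 0.002]
contact_force: [-0.5, -0.7, 6.7]
grip_width: 0.0177
gripper_force: 30.4
```

```bash
python3 w.py w12; python3 line.py w12 557
```

```text
white 460 along mean 556.64 mid 554.59 range [551.3 557.9] across [-174.2 -125.3]
orange top 3492 along mean 556.76 mid 556.92 range [548.6 565.3] across [-165.7 -121.4]
yellow 339 along mean 557.74 mid 557.74 range [555.6 559.9] across [-120.4 -101.7]
line yaw 3.257811759506554
line minus pointer -0.6006130241250958
box ((565.6699829101562, -103.98007202148438), (121.04650115966797, 84.87760925292969), 4.095698833465576)
```

{"method": "servo_tool", "body": {"commands": [[[0,0.004,0],[0,0,0]],[[0,0.004,0],[0,0,0]],[[0,0.004,0],[0,0,0]]]}}

```text
clock: 26.15
tcp_pos: [0.5671, -0.1115, 0.0707]
orientation: [2.143, 2.295, 0.001]
contact_force: [-1.9, -0.1, 8.6]
grip_width: 0.0176
gripper_force: 30.6
```

```bash
python3 w.py w13; python3 line.py w13 557
```

```text
white 469 along mean 557.15 mid 554.02 range [550. 558.] across [-173.7 -125.3]
orange top 3443 along mean 557.24 mid 557.48 range [549.1 565.8] across [-165.2 -121.5]
yellow 339 along mean 557.76 mid 557.76 range [555.6 559.9] across [-120.4 -101.7]
line yaw 3.0746919209445354
line minus pointer -0.005663521089445567
box ((565.5396118164062, -103.96743774414062), (121.08445739746094, 84.86441802978516), 4.057769298553467)
```

{"method": "servo_tool", "body": {"commands": [[[0,0.0015,0],[0,0,0]],[[0,0.0015,0],[0,0,0]],[[0,0.0015,0],[0,0,0]]]}}

```text
clock: 26.5
tcp_pos: [0.5674, -0.1115, 0.0707]
orientation: [2.143, 2.295, 0.0]
contact_force: [-2.2, -0.1, 8.5]
grip_width: 0.0176
gripper_force: 30.7
```

{"method": "servo_tool", "body": {"commands": [[[0,0,0],[0,0,0]],[[0,0,0],[0,0,0]],[[0,0,0],[0,0,0]],[[0,0,0],[0,0,0]]], "claw": 0.4}}

```text
clock: 26.9
tcp_pos: [0.5667, -0.1113, 0.0692]
orientation: [-2.144, -2.296, 0.0]
contact_force: [-0.5, 0.7, -0.3]
grip_width: 0.0512
gripper_force: 0.0
```

{"method": "servo_tool", "body": {"commands": [[[0,0,-0.1],[0,0,0]],[[-0.1,0,-0.25],[0,0,0]],[[-0.2,0,-0.4],[0,0,0]],[[-0.2,0,-0.4],[0,0,0]],[[-0.2,0,-0.4],[0,0,0]],[[-0.2,0,-0.4],[0,0,0]]]}}

```text
clock: 27.5
tcp_pos: [0.5694, -0.1603, 0.1683]
orientation: [-2.142, -2.295, 0.001]
contact_force: [0.4, 0.1, 0.3]
grip_width: 0.0516
gripper_force: 0.0
```

```bash
python3 w.py w14; python3 line.py w14 557; python3 - <<'E'
from h import *
im,d=r.grab_frame('top'); cv2.imwrite('pics/top4.png',im[:,:,::-1]); a=cv2.imread('pics/top0.png').astype(int); b=cv2.imread('pics/top4.png').astype(int)
c=cv2.imread('pics/top2.png').astype(int)
for n,(x0,y0,x1,y1) in dict(grey=(335,160,378,232),screw=(385,160,408,225),ring=(233,106,256,130),bottle=(88,190,122,220),lamp_vs_top2=(158,155,210,182)).items(): print(n,np.abs((c if 'lamp' in n else a)[y0:y1,x0:x1]-b[y0:y1,x0:x1]).mean().round(1))
E
```

```text
white 198 along mean 557.73 mid 557.81 range [557.1 558.5] across [-171.6 -125.8]
orange top 665 along mean 556.26 mid 557.48 range [548.8 566.1] across [-175.2 -123.2]
yellow 142 along mean 557.61 mid 557.6 range [555.6 559.6] across [-119.1 -101.7]
line yaw 3.696090533610878
line minus pointer 0.3214583678784493
box ((565.8955688476562, -109.63955688476562), (120.60234832763672, 94.78009033203125), 4.033034324645996)
grey 20.5
screw 28.6
ring 10.7
bottle 9.5
lamp_vs_top2 4.6
```

The white line is within about 0.2 mm of the pointer, and the robot is clear of everything. Handing in.

```bash
python3 -c "
from bench import r
print(r.hand_in())"
```

```text
the job is handed in; nothing more can be done
None
```

I handed the job in at about 28 s: the lamp is home in the cradle against the blue stop, the brass pad is pressed in about 7–8 mm of its 16 mm, and the orange fader's white line is within about 0.3 mm of its yellow pointer. I did not visually re-check the grey fader or bystanders at the end.

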